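# Set the sprung stop pin in the hidden notch of a covered rail

### The job

Take the sprung stop pin from its parking block and put its foot down through the wide opening at the entry end of the slotted rail. Keeping the foot lightly pressed on the slot's floor, slide the pin along the slot until the foot drops into the notch hidden under the brush-sealed cover, stop there and seat it fully on the bottom of the notch, then let go so that the pin stands upright by itself. Do not force it: stay under 25 N between pin and rail, and leave the other things on the bench where they are.

Things in the scene. Friction and masses are not known exactly. Their poses are not given: they have to be found in the camera images.
- rail: Plain aluminium slotted rail screwed to the bench, 50 mm wide, 234 mm long, 41 mm high, with two feet 76 mm wide and 7 mm high. Origin under its centre at bench height; y runs along the slot, from the entry end (-y) to the closed far end (+y), z up. In its top, at x = 0, a wide opening 24 mm (x) x 26 mm (y), centred at y = -92 mm, leads into a slot 10 mm wide from y = -79 to +105 mm.
- rail_entry (a point): Centre of the wide opening at the rail's entry end, level with the rail's top (41 mm above the bench); its axes are the rail's. The flat floor of the slot lies 27 mm below this point (14 mm above the bench). Over the narrow slot, not over this opening, lies a black brush seal that hides the floor; it gives way to the pin's neck without any force.
- rail_far (a point): Middle of the closed far end of the slot, level with the rail's top. Under the cover lips (29 mm above the bench) the hollow is 24 mm wide. One notch, and no other, crosses its floor: 20 mm long along the rail's y, 10 mm deep (bottom 4 mm above the bench). It cannot be seen; its centre lies anywhere from y = -40 to +40 mm of the rail and differs each time.
- park: Grey parking block fixed to the bench, 56 x 56 x 22 mm, with one round socket 19 mm wide and 12 mm deep in the middle of its top, in which the pin stands at the start. Origin under its centre.
- pin: Stop pin, 86 mm tall, upright: black ribbed grip sleeve, 24 mm in diameter and 36 mm high, above a 6 mm steel neck and a steel foot 16 mm in diameter and 12 mm high. Origin at the foot's underside (spring relaxed), z up the pin. About 75 g. Foot and neck are sprung and can be pushed up into the sleeve by up to 12 mm, with 2.5 N to begin and 0.35 N more per mm.
- pin_grip (a point): Centre of the pin's grip sleeve, 68 mm above the underside of the foot (spring relaxed): the place to grasp.
- pin_foot (a point): Centre of the underside of the pin's foot.
- cup_mid (a point): Bystander: sample cup with screw lid, 66 mm wide, 68 mm high; its centre. To be left alone.
- dish_mid (a point): Bystander: flat round dish with lid, 57 mm wide, 14 mm high; its centre. To be left alone.
- beaker: Bystander: clear beaker, 52 mm wide, 68 mm high; origin under its centre. To be left alone.
- coverslips: Bystander: small white box 35 x 35 x 19 mm; origin under its centre. To be left alone.
There are look-alikes about, which are no part of the job. Several things have the shape of the pin; the one meant has the colours described above.

How it is judged:
On the way, in this order (a step that is already met when the one before it is completed fails the run):
1. the pin's foot is down on the slot's floor inside the wide opening of the rail (z of pin_foot in the frame of rail below 0.018 m and x of pin_foot in the frame of rail between -0.012 and 0.012 m and y of pin_foot in the frame of rail between -0.106 and -0.078 m and contact force between pin and rail above 0.3 N), for 0.1 s.
2. the foot slides along the floor under the cover lips, in contact with it (z of pin_foot in the frame of rail between 0.011 and 0.018 m and y of pin_foot in the frame of rail above -0.07 m and x of pin_foot in the frame of rail between -0.012 and 0.012 m and contact force between pin and rail above 0.3 N), for 0.1 s.
At the end, for the whole second after the job is handed in: The pin stands released in the notch: its foot's underside is less than 6.5 mm above the rail's underside (the notch's bottom is at 4 mm, the slot's floor at 14 mm), inside the hollow, the pin upright within 0.2 rad and at rest (z of pin_foot in the frame of rail below 0.0065 m and x of pin_foot in the frame of rail between -0.012 and 0.012 m and y of pin_foot in the frame of rail between -0.055 and 0.055 m and angle between pin's own z axis and vertical below 0.2 rad and linear speed of pin below 0.02 m/s); the robot touches nothing.
It fails at once if the pin is forced: more than 25 N between pin and rail (contact force between pin and rail above 25 N).
It fails at once if a bystander is pushed more than 20 mm (distance of any of cup_mid, dish_mid, beaker, coverslips from where it was at the start of the episode above 0.02 m).
It also fails if it takes over 48 s, if anything falls off the work surface, if the arm or the gripper's body presses on something with over 40 N, if the wrist force passes 120 N, or if a joint passes its speed limit or range.

### The arm

A 6-joint arm with a two-finger parallel gripper is mounted at the origin on a cart in front of the work surface, level with it; the furniture and walls round the work are solid. World frame = base frame: x ahead of the robot, y to its left, z up, the work surface at z = 0. Lengths are in m, angles in rad, forces in N, time in s.
With the tool pointing down it reaches from about 0.425 to 0.95 m from the base axis. Payload 3.5 kg.
Tool frame: the origin (TCP) lies at the very end of the fingers, on their centre line; the grasp point (between the pads) lies 19 mm behind it; z points along the fingers, y is the line along which they close (so a half turn about z gives the same grasp; the last joint's range is limited). The gripper opens to 85 mm and grips with 20 to 120 N. Pads are 22 mm wide; open, the fingers measure 114 mm over their backs; the gripper's body (76 mm by 85 mm) begins 54 mm behind the grasp point. The pads swing forward as they close: fully open they stand 13 mm farther back than shut.
Start: joints at [-1.373, 0.286, 1.577, -0, 1.279, -0.15], TCP at [0.23, -0.635, 0.2] pointing down, gripper open.
Joint ranges: [-2.77, 2.77], [-0.9, 2.22], [0.21, 2.48], [-1.53, 4.67], [0.24, 2.81], [-2.84, 2.84]. Speed limits (rad/s): [2.79, 2.79, 3.14, 3.14, 3.14, 3.14].

### API

Orientations are given as a unit quaternion [x, y, z, w].
In Python, from plant import ctrl, optics, sign_off gives the robot as it stands.
- The arm moves only by the shell command python3 -m creep 'ROWS' [FORCE]. ROWS is JSON, a list of rows, each an object of numbers: "x", "y", "z": the shift along the tool's x, y, z in mm; "rx", "ry", "rz": the turn, a rotation vector about the tool's x, y, z in degrees; "grip": the opening, from 0 (shut) to 1 (fully open). In form: [{"x": .., "y": .., "z": .., "rx": .., "ry": .., "rz": .., "grip": ..}, ...]. A call has exactly 10 rows; each row shifts and turns the commanded pose from where the row before left it, along the tool's axes as they then stand; what a row does not reach is not made up. A row lasts 1/12 s, in which the tool goes at most 41.7 mm and 7.16 degrees, less where a joint would pass 70% of its speed; a pose out of reach is approached as far as the arm can. A call with a gripper value outside its range is refused whole. The fingers move at their own pace and stop on an object; FORCE is the grip in N (left out, the last holds). Time passes only in rows, so rows that do not move let the fingers close, or fill a call up. It gives the time, the measured TCP pose, the force, the opening and the grip force at its end, in the units of the state.
- ctrl.get_state(): the state, without advancing time (a new reading comes with each control period).
- optics.read_camera(name): name is "side" or "top"; returns a dict with "color" (420x560x3 uint8, blue, green, red), "K" (3x3 intrinsics, pixels), "R" (3x3) and "t" (3): a world point X has camera coordinates R X + t. Camera axes: x right, y down, z forward; pixel columns grow to the right and rows downward; lengths in m; the calibration is good to about 2 mm. A picture is of the moment at which its call begins. There is no depth.
- sign_off(): hands the job in; it is judged then, once.
The state is a dict: "time": time; "qpos": joint angles; "dq": joint speeds; "joint_efforts": joint torques, N m; "eef_pos": TCP position; "tcp_rot": TCP orientation; "contact_force": force on the tool from outside, world axes, zero at the start; "wrist_torque": the same for the moment, N m; "opening": opening from 0.0 (shut) to 1.0 (fully open); "finger_force": force on a finger pad.
Only numpy, scipy, OpenCV 4.12 (cv2) and the standard library are available. Lean on these libraries where they do the work, as an engineer would, in place of code of your own. Each camera call takes 0.05 s, during which the arm holds its last target. There are 200 camera calls.

## Working session

There is one attempt and no reset: what is moved stays moved. The work goes in short steps, Python scripts to look and compute and a shell command to move; the robot and the scene stay as the last step left them, time stands still between calls to the robot, and variables do not carry over. Pictures are saved under pics/ and viewed, at most 10 in all, crops included, and the job is handed in when it is done.

```bash
mkdir -p pics
cat > h.py <<'E'
import numpy as np, cv2
from plant import ctrl, optics, sign_off
def snap(n,f):
    c=optics.read_camera(n); cv2.imwrite('pics/'+f,c['color']); np.savez(f'pics/{n}.npz',**c); return c
def load(n): return np.load(f'pics/{n}.npz')
def pix(c,X): 
    p=c['K']@(c['R']@np.array(X,float)+c['t']); return (p[:2]/p[2]).round(1)
def onz(c,u,v,z):
    C=-c['R'].T@c['t']; d=c['R'].T@np.linalg.inv(c['K'])@np.array([u,v,1.]); return (C+d*(z-C[2])/d[2]).round(4)
def tri(a,pa,b,pb):
    A=[];B=[]
    for c,p in((a,pa),(b,pb)):
        C=-c['R'].T@c['t']; d=c['R'].T@np.linalg.inv(c['K'])@np.array([*p,1.]); d/=np.linalg.norm(d); M=np.eye(3)-np.outer(d,d); A.append(M);B.append(M@C)
    return np.linalg.lstsq(np.vstack(A),np.hstack(B),rcond=None)[0].round(4)
E
python3 - <<'E'
from h import *
for n in('side','top'):
    c=snap(n,n+'1.png'); print(n,(-c['R'].T@c['t']).round(3),c['R'].round(2).tolist(),c['K'][0,0])
print(ctrl.get_state())
E
```

```text
side [ 0.464 -0.846  0.788] [[0.99, -0.13, 0.01], [-0.08, -0.66, -0.75], [0.1, 0.74, -0.66]] 512.2719128882536
top [ 0.475 -0.028  1.094] [[0.02, -1.0, 0.01], [-0.99, -0.02, -0.11], [0.11, -0.01, -0.99]] 545.2075256959482
{'time': 0.1, 'qpos': array([-1.37301928e+00,  2.87126882e-01,  1.57804115e+00,  2.52423811e-05,
        1.27861923e+00, -1.50029396e-01]), 'dq': array([-2.80949520e-03, -2.09587661e-03, -3.82788160e-03, -4.15109456e-04,
        7.57796481e-05, -1.01000343e-03]), 'joint_efforts': array([ 4.84821339e-04, -4.07295156e+01, -2.93698007e+01, -1.73394442e-04,
        3.43707841e-03,  8.08812729e-06]), 'eef_pos': array([ 0.22994702, -0.63391255,  0.19854666]), 'tcp_rot': array([ 9.84916943e-01,  1.73024306e-01, -1.41155748e-05, -1.09728286e-03]), 'contact_force': array([ 0.06707956, -0.09829122,  0.17187294]), 'wrist_torque': array([-0.01990341, -0.03017093,  0.00520486]), 'finger_force': 0.0, 'opening': 1.0004456393716907}
```

View pics/side1.png

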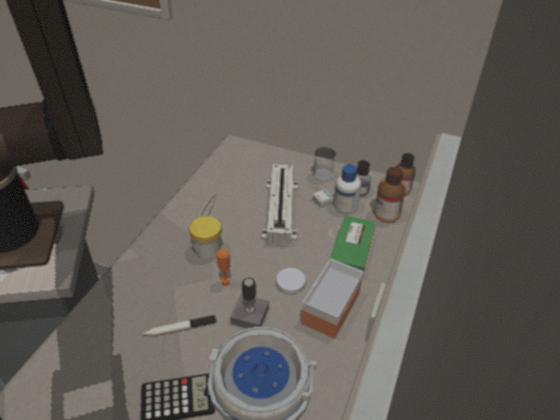

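View pics/top1.png

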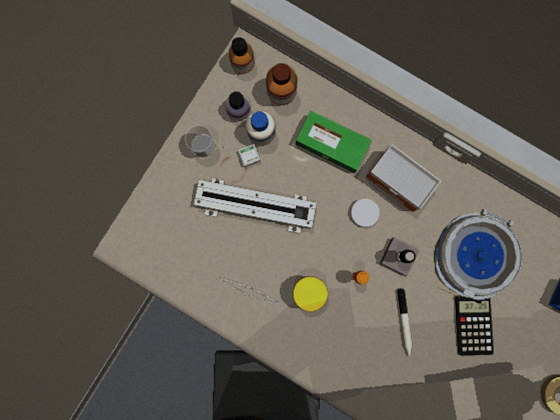

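Candidates for the pin: the orange pin, side (224,262) / top (362,278), and the black-sleeved one in the grey block, side (249,290) / top (407,256). By its colours the black one is the pin; the dark bottle tops don't have the shape. The rail's wide opening appears to be at its right end, top (302,212). I'll check both in one close crop.

Run:
```python
from h import *
s,t=load('side')['color'],load('top')['color']
f=lambda im,u,v,w,h,k:cv2.resize(im[v:v+h,u:u+w],None,fx=k,fy=k,interpolation=cv2.INTER_CUBIC)
a=np.hstack([f(s,200,240,80,100,3.0),f(s,250,150,60,100,3.0),f(t,350,225,80,100,3)[:300]])
b=f(t,185,170,140,70,4.7)
a=a[:,:660];b=b[:,:a.shape[1]]
if b.shape[1]<a.shape[1]: b=cv2.copyMakeBorder(b,0,0,0,a.shape[1]-b.shape[1],0)
im=np.vstack([a,b])[:600]; im=np.clip(im*1.4,0,255).astype(np.uint8)
cv2.imwrite('pics/crop1.png',im);print(im.shape)
```

```text
(600, 660, 3)
```

View pics/crop1.png

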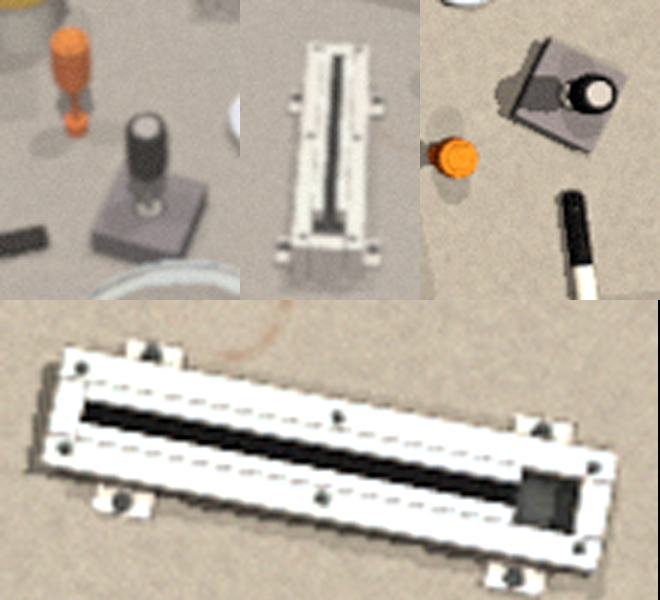

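The crop confirms it: the pin is black with a steel foot, in the grey block (sleeve top at side (249,282), top (410,256)). The opening is at the rail's right end, around top (301,212).

Run:
```python
from h import *
s,t=load('side'),load('top')
print('pin top',tri(s,(249,282.3),t,(410,256)),onz(s,249,282.3,.096),onz(t,410,256,.096))
cp=lambda u,v:(185+u/4.7-.5,170+(v-300)/4.7-.5)
P=[onz(t,*cp(*p),.041)[:2] for p in((67,348),(615,453),(595,572),(42,462),(546.5,499),(83,410))]
print(P); c=np.mean(P[:4],0);d=(P[1]+P[2]-P[0]-P[3])/2
print('centre',c,'len',np.linalg.norm(d),'yaw of -y dir',np.degrees(np.arctan2(d[1],d[0])), 'wid',np.linalg.norm(P[0]-P[3]))
e=d/np.linalg.norm(d);print('entry from centre',c+e*.092, 'seen',P[4])
sc=lambda u,v:(250+(u-240)/3,150+v/3)
print('side entry',onz(s,*sc(329,222),.041),onz(s,*sc(338,57),.041))
# block corners top view
b=lambda u,v:(350+(u-420)/3,225+v/3)
print('block',[onz(t,*b(*p),.022)[:2].tolist() for p in((550,38),(627,76),(590,152),(513,113))])
```

```text
pin top [ 0.4944 -0.2685  0.098 ] [ 0.4958 -0.2668  0.096 ] [ 0.4932 -0.2689  0.096 ]
[array([0.6326, 0.1304]), array([ 0.5944, -0.0978]), array([ 0.5449, -0.0904]), array([0.5848, 0.1388]), array([ 0.5746, -0.0698]), array([0.6069, 0.1227])]
centre [0.589175 0.02025 ] len 0.23200989741819208 yaw of -y dir -99.68967716372391 wid 0.04853246336216622
entry from centre [ 0.57369032 -0.07043751] seen [ 0.5746 -0.0698]
side entry [ 0.5763 -0.0703  0.041 ] [0.6084 0.1176 0.041 ]
block [[0.5297, -0.2539], [0.506, -0.3046], [0.456, -0.2802], [0.4801, -0.2298]]
```

```bash
python3 -m creep '[{"rz":6},{"rz":6},{"rz":6},{"rz":6},{"rz":5.6},{"x":17,"y":-34},{"x":17,"y":-34},{"x":17,"y":-34},{"x":17,"y":-34},{"x":17,"y":-34}]' 30
python3 -m creep '[{"x":17,"y":-34},{"x":17,"y":-34},{"x":17,"y":-34},{"x":17,"y":-34},{"x":17,"y":-34},{"x":17,"y":-34},{"x":12,"y":-32},{},{},{}]' 30
```

```text
$[0]: bad value
$[0]: bad value
```

```bash
python3 -m creep '[{"x":0,"y":0,"z":0,"rx":0,"ry":0,"rz":6,"grip":1},{"x":0,"y":0,"z":0,"rx":0,"ry":0,"rz":6,"grip":1},{"x":0,"y":0,"z":0,"rx":0,"ry":0,"rz":6,"grip":1},{"x":0,"y":0,"z":0,"rx":0,"ry":0,"rz":6,"grip":1},{"x":0,"y":0,"z":0,"rx":0,"ry":0,"rz":5.6,"grip":1},{"x":17,"y":-34,"z":0,"rx":0,"ry":0,"rz":0,"grip":1},{"x":17,"y":-34,"z":0,"rx":0,"ry":0,"rz":0,"grip":1},{"x":17,"y":-34,"z":0,"rx":0,"ry":0,"rz":0,"grip":1},{"x":17,"y":-34,"z":0,"rx":0,"ry":0,"rz":0,"grip":1},{"x":17,"y":-34,"z":0,"rx":0,"ry":0,"rz":0,"grip":1}]' 30
```

```text
time: 0.93
eef_pos: [0.3429, -0.4794, 0.1991]
tcp_rot: [0.996, -0.085, -0.0, -0.001]
contact_force: [0.7, -0.3, -0.2]
opening: 0.999
finger_force: 0.0
```

```bash
python3 -m creep '[{"x":16,"y":-34,"z":0,"rx":0,"ry":0,"rz":0,"grip":1},{"x":16,"y":-34,"z":0,"rx":0,"ry":0,"rz":0,"grip":1},{"x":16,"y":-34,"z":0,"rx":0,"ry":0,"rz":0,"grip":1},{"x":16,"y":-34,"z":0,"rx":0,"ry":0,"rz":0,"grip":1},{"x":16,"y":-34,"z":0,"rx":0,"ry":0,"rz":0,"grip":1},{"x":16,"y":-34,"z":0,"rx":0,"ry":0,"rz":0,"grip":1},{"x":17,"y":-32,"z":10,"rx":0,"ry":0,"rz":0,"grip":1},{"x":0,"y":0,"z":30,"rx":0,"ry":0,"rz":0,"grip":1},{"x":0,"y":0,"z":30,"rx":0,"ry":0,"rz":0,"grip":1},{"x":0,"y":0,"z":0,"rx":0,"ry":0,"rz":0,"grip":1}]' 30
python3 - <<'E'
from h import *
s=snap('side','side2.png')
print(ctrl.get_state()['eef_pos'],ctrl.get_state()['qpos'].round(2),pix(s,ctrl.get_state()['eef_pos']))
im=s['color'][200:340,170:340]; cv2.imwrite('pics/side2c.png',cv2.resize(im,None,fx=4,fy=4,interpolation=cv2.INTER_CUBIC))
E
```

```text
time: 1.77
eef_pos: [0.4899, -0.2636, 0.1227]
tcp_rot: [0.996, -0.083, -0.005, -0.004]
contact_force: [-1.2, -0.2, -1.5]
opening: 1.002
finger_force: 0.0
[ 0.49106338 -0.26512799  0.12572317] [-0.68  0.11  1.92 -0.    1.12  1.06] [245.7 270.5]
```

View pics/side2c.png

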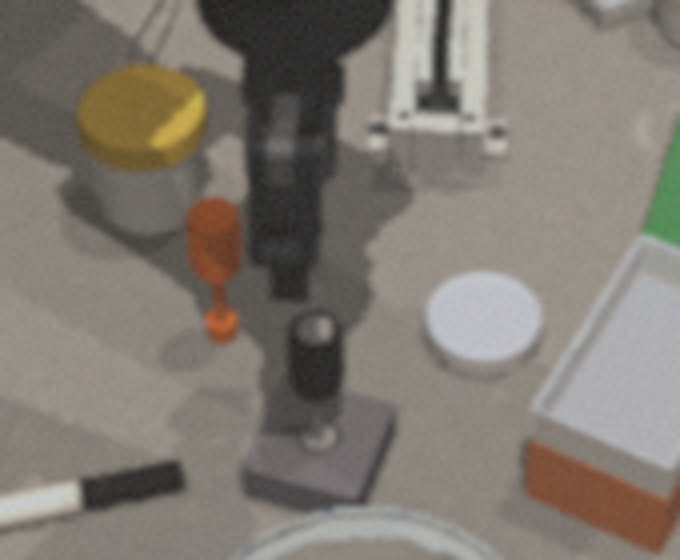

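The gripper is right above the pin: pin top at side (249,282) and near finger at (243,270), with its offset as expected. I'm lowering it now.

```bash
python3 -m creep '[{"x":0,"y":0,"z":14,"rx":0,"ry":0,"rz":0,"grip":1},{"x":0,"y":0,"z":14,"rx":0,"ry":0,"rz":0,"grip":1},{"x":0,"y":0,"z":14,"rx":0,"ry":0,"rz":0,"grip":1},{"x":0,"y":0,"z":14,"rx":0,"ry":0,"rz":0,"grip":1},{"x":0,"y":0,"z":14,"rx":0,"ry":0,"rz":0,"grip":1},{"x":0,"y":0,"z":0,"rx":0,"ry":0,"rz":0,"grip":1},{"x":0,"y":0,"z":0,"rx":0,"ry":0,"rz":0,"grip":1},{"x":0,"y":0,"z":0,"rx":0,"ry":0,"rz":0,"grip":1},{"x":0,"y":0,"z":0,"rx":0,"ry":0,"rz":0,"grip":0.6},{"x":0,"y":0,"z":0,"rx":0,"ry":0,"rz":0,"grip":0.45}]' 30
python3 - <<'E'
from h import *
s=snap('side','side3.png');t=snap('top','top3.png');st=ctrl.get_state()
print(st['eef_pos'],st['opening'])
f=lambda im,u,v,w,h,k:cv2.resize(im[v:v+h,u:u+w],None,fx=k,fy=k,interpolation=cv2.INTER_CUBIC)
cv2.imwrite('pics/c3.png',np.clip(1.6*np.hstack([f(s['color'],200,230,100,100,4),f(t['color'],350,200,100,100,4)]).astype(float),0,255))
E
```

```text
time: 2.65
eef_pos: [0.4943, -0.2684, 0.0614]
tcp_rot: [0.996, -0.084, 0.001, 0.001]
contact_force: [0.6, 0.3, 0.9]
opening: 0.747
finger_force: 0.0
[ 0.4939378  -0.26798381  0.06077625] 0.5722212008751337[ WARN:0@3.686] global loadsave.cpp:1063 imwrite_ Unsupported depth image for selected encoder is fallbacked to CV_8U.
```

View pics/c3.png

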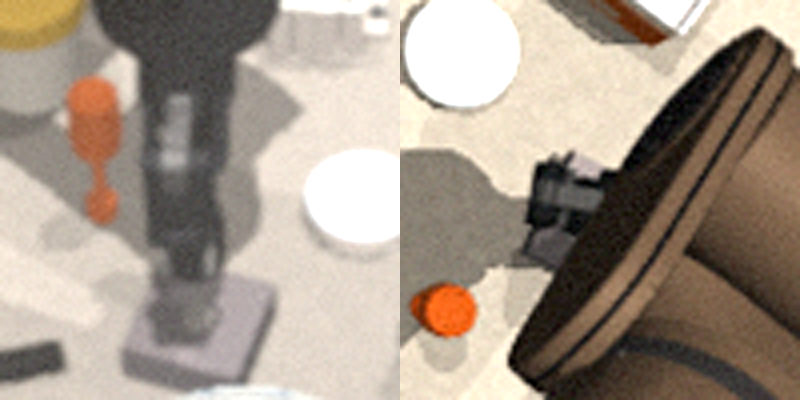

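The fingers straddle the sleeve at side (248,290) and are clear of the orange pin. Next: close and lift.

```bash
python3 -m creep '[{"x":0,"y":0,"z":0,"rx":0,"ry":0,"rz":0,"grip":0.1},{"x":0,"y":0,"z":0,"rx":0,"ry":0,"rz":0,"grip":0.1},{"x":0,"y":0,"z":0,"rx":0,"ry":0,"rz":0,"grip":0.1},{"x":0,"y":0,"z":0,"rx":0,"ry":0,"rz":0,"grip":0.1},{"x":0,"y":0,"z":0,"rx":0,"ry":0,"rz":0,"grip":0.1},{"x":0,"y":0,"z":0,"rx":0,"ry":0,"rz":0,"grip":0.1},{"x":0,"y":0,"z":0,"rx":0,"ry":0,"rz":0,"grip":0.1},{"x":0,"y":0,"z":0,"rx":0,"ry":0,"rz":0,"grip":0.1},{"x":0,"y":0,"z":0,"rx":0,"ry":0,"rz":0,"grip":0.1},{"x":0,"y":0,"z":0,"rx":0,"ry":0,"rz":0,"grip":0.1}]' 40
python3 -m creep '[{"x":0,"y":0,"z":-5,"rx":0,"ry":0,"rz":0,"grip":0.1},{"x":0,"y":0,"z":-5,"rx":0,"ry":0,"rz":0,"grip":0.1},{"x":0,"y":0,"z":-10,"rx":0,"ry":0,"rz":0,"grip":0.1},{"x":0,"y":0,"z":-20,"rx":0,"ry":0,"rz":0,"grip":0.1},{"x":0,"y":0,"z":-20,"rx":0,"ry":0,"rz":0,"grip":0.1},{"x":0,"y":0,"z":0,"rx":0,"ry":0,"rz":0,"grip":0.1},{"x":0,"y":0,"z":0,"rx":0,"ry":0,"rz":0,"grip":0.1},{"x":0,"y":0,"z":0,"rx":0,"ry":0,"rz":0,"grip":0.1},{"x":0,"y":0,"z":0,"rx":0,"ry":0,"rz":0,"grip":0.1},{"x":0,"y":0,"z":0,"rx":0,"ry":0,"rz":0,"grip":0.1}]' 40
```

```text
time: 3.58
eef_pos: [0.4935, -0.2677, 0.0599]
tcp_rot: [0.996, -0.084, 0.0, 0.0]
contact_force: [-0.2, 0.3, 1.8]
opening: 0.245
finger_force: 39.1
time: 4.42
eef_pos: [0.4926, -0.2669, 0.1182]
tcp_rot: [0.996, -0.084, -0.001, -0.001]
contact_force: [0.1, -0.4, -0.0]
opening: 0.244
finger_force: 39.2
```

```bash
python3 -m creep '[{"x":6,"y":-26,"z":0,"rx":0,"ry":0,"rz":0,"grip":0.1},{"x":6,"y":-26,"z":0,"rx":0,"ry":0,"rz":0,"grip":0.1},{"x":6,"y":-26,"z":0,"rx":0,"ry":0,"rz":0,"grip":0.1},{"x":6,"y":-26,"z":0,"rx":0,"ry":0,"rz":0,"grip":0.1},{"x":6,"y":-26,"z":0,"rx":0,"ry":0,"rz":0,"grip":0.1},{"x":6,"y":-26,"z":0,"rx":0,"ry":0,"rz":0,"grip":0.1},{"x":6,"y":-26,"z":0,"rx":0,"ry":0,"rz":0,"grip":0.1},{"x":5,"y":-26,"z":0,"rx":0,"ry":0,"rz":0,"grip":0.1},{"x":0,"y":0,"z":10,"rx":0,"ry":0,"rz":0,"grip":0.1},{"x":0,"y":0,"z":0,"rx":0,"ry":0,"rz":0,"grip":0.1}]' 40
python3 - <<'E'
from h import *
s=snap('side','side4.png');st=ctrl.get_state()
print(st['eef_pos'],st['contact_force'])
p=st['eef_pos'];print('foot pred',pix(s,p-[0,0,.05]),'entry pred',pix(s,[.575,-.0702,.041]))
cv2.imwrite('pics/c4.png',np.clip(1.4*cv2.resize(s['color'][140:250,230:340],None,fx=5,fy=5,interpolation=cv2.INTER_CUBIC).astype(float),0,255).astype(np.uint8))
E
```

```text
time: 5.25
eef_pos: [0.5733, -0.0689, 0.107]
tcp_rot: [0.997, -0.083, -0.002, -0.0]
contact_force: [-0.7, -0.4, -1.7]
opening: 0.242
finger_force: 39.3
[ 0.57320216 -0.06985815  0.10751525] [-0.08049829 -0.20170055 -0.33616209]
foot pred [278.3 218.2] entry pred [279.1 224. ]
```

View pics/c4.png

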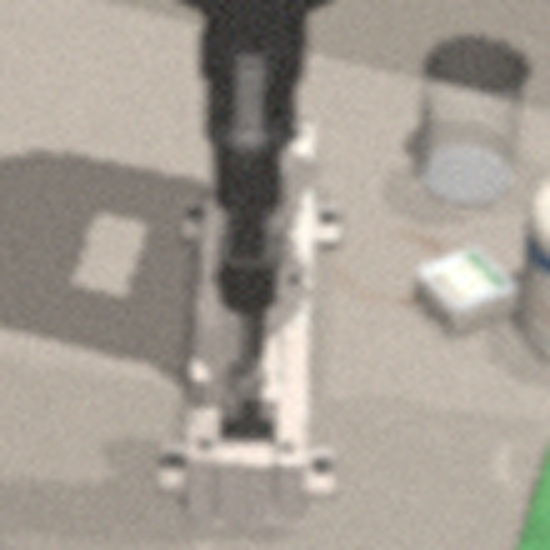

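The foot is at side (279,218), over the opening at (280,224), which matches the prediction. Next I lower it into the opening, just short of the floor.

```bash
python3 -m creep '[{"x":0.5,"y":0,"z":0,"rx":0,"ry":0,"rz":0,"grip":0.1},{"x":0,"y":0,"z":5,"rx":0,"ry":0,"rz":0,"grip":0.1},{"x":0,"y":0,"z":5,"rx":0,"ry":0,"rz":0,"grip":0.1},{"x":0,"y":0,"z":5,"rx":0,"ry":0,"rz":0,"grip":0.1},{"x":0,"y":0,"z":5,"rx":0,"ry":0,"rz":0,"grip":0.1},{"x":0,"y":0,"z":5,"rx":0,"ry":0,"rz":0,"grip":0.1},{"x":0,"y":0,"z":5,"rx":0,"ry":0,"rz":0,"grip":0.1},{"x":0,"y":0,"z":0,"rx":0,"ry":0,"rz":0,"grip":0.1},{"x":0,"y":0,"z":0,"rx":0,"ry":0,"rz":0,"grip":0.1},{"x":0,"y":0,"z":0,"rx":0,"ry":0,"rz":0,"grip":0.1}]' 40
```

```text
time: 6.13
eef_pos: [0.5754, -0.0706, 0.08]
tcp_rot: [0.996, -0.084, 0.0, 0.0]
contact_force: [0.1, 0.2, -0.3]
opening: 0.245
finger_force: 39.3
```

```bash
python3 -m creep '[{"x":0,"y":0,"z":4,"rx":0,"ry":0,"rz":0,"grip":0.1},{"x":0,"y":0,"z":4,"rx":0,"ry":0,"rz":0,"grip":0.1},{"x":0,"y":0,"z":4,"rx":0,"ry":0,"rz":0,"grip":0.1},{"x":0,"y":0,"z":3,"rx":0,"ry":0,"rz":0,"grip":0.1},{"x":0,"y":0,"z":2,"rx":0,"ry":0,"rz":0,"grip":0.1},{"x":0,"y":0,"z":1,"rx":0,"ry":0,"rz":0,"grip":0.1},{"x":0,"y":0,"z":1,"rx":0,"ry":0,"rz":0,"grip":0.1},{"x":0,"y":0,"z":0,"rx":0,"ry":0,"rz":0,"grip":0.1},{"x":0,"y":0,"z":0,"rx":0,"ry":0,"rz":0,"grip":0.1},{"x":0,"y":0,"z":0,"rx":0,"ry":0,"rz":0,"grip":0.1}]' 40
```

```text
time: 6.97
eef_pos: [0.5757, -0.0706, 0.0614]
tcp_rot: [0.996, -0.084, 0.001, 0.0]
contact_force: [0.0, 0.7, 2.7]
opening: 0.242
finger_force: 39.7
```

The foot is down on the floor at about 3 N. Now I slide towards the slot mouth in small steps and watch the forces.

```bash
python3 -m creep '[{"x":0,"y":-1.5,"z":0,"rx":0,"ry":0,"rz":0,"grip":0.1},{"x":0,"y":-1.5,"z":0,"rx":0,"ry":0,"rz":0,"grip":0.1},{"x":0,"y":-1.5,"z":0,"rx":0,"ry":0,"rz":0,"grip":0.1},{"x":0,"y":-1.5,"z":0,"rx":0,"ry":0,"rz":0,"grip":0.1},{"x":0,"y":-1.5,"z":0,"rx":0,"ry":0,"rz":0,"grip":0.1},{"x":0,"y":-1.5,"z":0,"rx":0,"ry":0,"rz":0,"grip":0.1},{"x":0,"y":-1.5,"z":0,"rx":0,"ry":0,"rz":0,"grip":0.1},{"x":0,"y":-1.5,"z":0,"rx":0,"ry":0,"rz":0,"grip":0.1},{"x":0,"y":0,"z":0,"rx":0,"ry":0,"rz":0,"grip":0.1},{"x":0,"y":0,"z":0,"rx":0,"ry":0,"rz":0,"grip":0.1}]' 40
python3 -m creep '[{"x":0,"y":-0.7,"z":0,"rx":0,"ry":0,"rz":0,"grip":0.1},{"x":0,"y":-0.7,"z":0,"rx":0,"ry":0,"rz":0,"grip":0.1},{"x":0,"y":-0.7,"z":0,"rx":0,"ry":0,"rz":0,"grip":0.1},{"x":0,"y":-0.7,"z":0,"rx":0,"ry":0,"rz":0,"grip":0.1},{"x":0,"y":-0.7,"z":0,"rx":0,"ry":0,"rz":0,"grip":0.1},{"x":0,"y":0,"z":0,"rx":0,"ry":0,"rz":0,"grip":0.1},{"x":0,"y":0,"z":0,"rx":0,"ry":0,"rz":0,"grip":0.1},{"x":0,"y":0,"z":0,"rx":0,"ry":0,"rz":0,"grip":0.1},{"x":0,"y":0,"z":0,"rx":0,"ry":0,"rz":0,"grip":0.1},{"x":0,"y":0,"z":0,"rx":0,"ry":0,"rz":0,"grip":0.1}]' 40
```

```text
time: 7.8
eef_pos: [0.5773, -0.0584, 0.0608]
tcp_rot: [0.996, -0.084, 0.0, -0.0]
contact_force: [-0.6, -1.6, 2.7]
opening: 0.242
finger_force: 39.7
time: 8.63
eef_pos: [0.5778, -0.0552, 0.0608]
tcp_rot: [0.996, -0.084, -0.0, -0.0]
contact_force: [-0.3, -1.2, 3.7]
opening: 0.243
finger_force: 39.7
```

```bash
python3 -m creep '[{"x":0,"y":-0.8,"z":0,"rx":0,"ry":0,"rz":0,"grip":0.1},{"x":0,"y":-0.8,"z":0,"rx":0,"ry":0,"rz":0,"grip":0.1},{"x":0,"y":-0.8,"z":0,"rx":0,"ry":0,"rz":0,"grip":0.1},{"x":0,"y":-0.8,"z":0,"rx":0,"ry":0,"rz":0,"grip":0.1},{"x":0,"y":-0.8,"z":0,"rx":0,"ry":0,"rz":0,"grip":0.1},{"x":0,"y":0,"z":0,"rx":0,"ry":0,"rz":0,"grip":0.1},{"x":0,"y":0,"z":0,"rx":0,"ry":0,"rz":0,"grip":0.1},{"x":0,"y":0,"z":0,"rx":0,"ry":0,"rz":0,"grip":0.1},{"x":0,"y":0,"z":0,"rx":0,"ry":0,"rz":0,"grip":0.1},{"x":0,"y":0,"z":0,"rx":0,"ry":0,"rz":0,"grip":0.1}]' 40
```

```text
time: 9.47
eef_pos: [0.5785, -0.0512, 0.0608]
tcp_rot: [0.996, -0.084, -0.0, -0.0]
contact_force: [-0.6, -1.0, 3.3]
opening: 0.243
finger_force: 39.7
```

```bash
cat > chk.py <<'E'
from h import *
s=ctrl.get_state();f=s['contact_force'];a=np.radians(80.3);r=np.array([np.cos(a),np.sin(a)]);n=np.array([np.sin(a),-np.cos(a)])
d=s['eef_pos'][:2]-[.5752,-.0704]
print('y %.1f x %.1f z %.1f | F along %.1f lat %.1f up %.1f'%(-92+1e3*d@r,1e3*d@n,1e3*s['eef_pos'][2],f[:2]@r,f[:2]@n,f[2]))
raise SystemExit(int(f[2]<1.7 or np.hypot(*f[:2])>5))
E
python3 -m creep '[{"x":0,"y":-2.4,"z":0,"rx":0,"ry":0,"rz":0,"grip":0.1},{"x":0,"y":-2.4,"z":0,"rx":0,"ry":0,"rz":0,"grip":0.1},{"x":0,"y":-2.4,"z":0,"rx":0,"ry":0,"rz":0,"grip":0.1},{"x":0,"y":-2.4,"z":0,"rx":0,"ry":0,"rz":0,"grip":0.1},{"x":0,"y":-2.4,"z":0,"rx":0,"ry":0,"rz":0,"grip":0.1},{"x":0,"y":-2.4,"z":0,"rx":0,"ry":0,"rz":0,"grip":0.1},{"x":0,"y":-2.4,"z":0,"rx":0,"ry":0,"rz":0,"grip":0.1},{"x":0,"y":-2.4,"z":0,"rx":0,"ry":0,"rz":0,"grip":0.1},{"x":0,"y":-2.4,"z":0,"rx":0,"ry":0,"rz":0,"grip":0.1},{"x":0,"y":-2.4,"z":0,"rx":0,"ry":0,"rz":0,"grip":0.1}]' 40 >/dev/null; python3 chk.py
```

```text
y -48.4 x 0.1 z 60.8 | F along -2.5 lat -0.3 up 3.5
```

```bash
python3 -m creep '[{"x":0,"y":-0.5,"z":0,"rx":0,"ry":0,"rz":0,"grip":0.1},{"x":0,"y":-0.5,"z":0,"rx":0,"ry":0,"rz":0,"grip":0.1},{"x":0,"y":-0.5,"z":0,"rx":0,"ry":0,"rz":0,"grip":0.1},{"x":0,"y":-0.5,"z":0,"rx":0,"ry":0,"rz":0,"grip":0.1},{"x":0,"y":-0.5,"z":0,"rx":0,"ry":0,"rz":0,"grip":0.1},{"x":0,"y":-0.5,"z":0,"rx":0,"ry":0,"rz":0,"grip":0.1},{"x":0,"y":-0.5,"z":0,"rx":0,"ry":0,"rz":0,"grip":0.1},{"x":0,"y":-0.5,"z":0,"rx":0,"ry":0,"rz":0,"grip":0.1},{"x":0,"y":-0.5,"z":0,"rx":0,"ry":0,"rz":0,"grip":0.1},{"x":0,"y":-0.5,"z":0,"rx":0,"ry":0,"rz":0,"grip":0.1}]' 40 >/dev/null; python3 chk.py && python3 -m creep '[{"x":0,"y":-0.5,"z":0,"rx":0,"ry":0,"rz":0,"grip":0.1},{"x":0,"y":-0.5,"z":0,"rx":0,"ry":0,"rz":0,"grip":0.1},{"x":0,"y":-0.5,"z":0,"rx":0,"ry":0,"rz":0,"grip":0.1},{"x":0,"y":-0.5,"z":0,"rx":0,"ry":0,"rz":0,"grip":0.1},{"x":0,"y":-0.5,"z":0,"rx":0,"ry":0,"rz":0,"grip":0.1},{"x":0,"y":-0.5,"z":0,"rx":0,"ry":0,"rz":0,"grip":0.1},{"x":0,"y":-0.5,"z":0,"rx":0,"ry":0,"rz":0,"grip":0.1},{"x":0,"y":-0.5,"z":0,"rx":0,"ry":0,"rz":0,"grip":0.1},{"x":0,"y":-0.5,"z":0,"rx":0,"ry":0,"rz":0,"grip":0.1},{"x":0,"y":-0.5,"z":0,"rx":0,"ry":0,"rz":0,"grip":0.1}]' 40 >/dev/null && python3 chk.py && python3 -m creep '[{"x":0,"y":-0.5,"z":0,"rx":0,"ry":0,"rz":0,"grip":0.1},{"x":0,"y":-0.5,"z":0,"rx":0,"ry":0,"rz":0,"grip":0.1},{"x":0,"y":-0.5,"z":0,"rx":0,"ry":0,"rz":0,"grip":0.1},{"x":0,"y":-0.5,"z":0,"rx":0,"ry":0,"rz":0,"grip":0.1},{"x":0,"y":-0.5,"z":0,"rx":0,"ry":0,"rz":0,"grip":0.1},{"x":0,"y":-0.5,"z":0,"rx":0,"ry":0,"rz":0,"grip":0.1},{"x":0,"y":-0.5,"z":0,"rx":0,"ry":0,"rz":0,"grip":0.1},{"x":0,"y":-0.5,"z":0,"rx":0,"ry":0,"rz":0,"grip":0.1},{"x":0,"y":-0.5,"z":0,"rx":0,"ry":0,"rz":0,"grip":0.1},{"x":0,"y":-0.5,"z":0,"rx":0,"ry":0,"rz":0,"grip":0.1}]' 40 >/dev/null && python3 chk.py
```

```text
y -43.6 x 0.1 z 60.9 | F along -3.2 lat 0.2 up 2.9
y -38.6 x 0.1 z 60.8 | F along -1.9 lat -0.3 up 3.1
y -33.6 x 0.1 z 60.8 | F along -2.0 lat 0.3 up 3.0
```

```bash
python3 -m creep '[{"x":0,"y":-0.5,"z":0,"rx":0,"ry":0,"rz":0,"grip":0.1},{"x":0,"y":-0.5,"z":0,"rx":0,"ry":0,"rz":0,"grip":0.1},{"x":0,"y":-0.5,"z":0,"rx":0,"ry":0,"rz":0,"grip":0.1},{"x":0,"y":-0.5,"z":0,"rx":0,"ry":0,"rz":0,"grip":0.1},{"x":0,"y":-0.5,"z":0,"rx":0,"ry":0,"rz":0,"grip":0.1},{"x":0,"y":-0.5,"z":0,"rx":0,"ry":0,"rz":0,"grip":0.1},{"x":0,"y":-0.5,"z":0,"rx":0,"ry":0,"rz":0,"grip":0.1},{"x":0,"y":-0.5,"z":0,"rx":0,"ry":0,"rz":0,"grip":0.1},{"x":0,"y":-0.5,"z":0,"rx":0,"ry":0,"rz":0,"grip":0.1},{"x":0,"y":-0.5,"z":0,"rx":0,"ry":0,"rz":0,"grip":0.1}]' 40 >/dev/null; python3 chk.py && python3 -m creep '[{"x":0,"y":-0.5,"z":0,"rx":0,"ry":0,"rz":0,"grip":0.1},{"x":0,"y":-0.5,"z":0,"rx":0,"ry":0,"rz":0,"grip":0.1},{"x":0,"y":-0.5,"z":0,"rx":0,"ry":0,"rz":0,"grip":0.1},{"x":0,"y":-0.5,"z":0,"rx":0,"ry":0,"rz":0,"grip":0.1},{"x":0,"y":-0.5,"z":0,"rx":0,"ry":0,"rz":0,"grip":0.1},{"x":0,"y":-0.5,"z":0,"rx":0,"ry":0,"rz":0,"grip":0.1},{"x":0,"y":-0.5,"z":0,"rx":0,"ry":0,"rz":0,"grip":0.1},{"x":0,"y":-0.5,"z":0,"rx":0,"ry":0,"rz":0,"grip":0.1},{"x":0,"y":-0.5,"z":0,"rx":0,"ry":0,"rz":0,"grip":0.1},{"x":0,"y":-0.5,"z":0,"rx":0,"ry":0,"rz":0,"grip":0.1}]' 40 >/dev/null && python3 chk.py && python3 -m creep '[{"x":0,"y":-0.5,"z":0,"rx":0,"ry":0,"rz":0,"grip":0.1},{"x":0,"y":-0.5,"z":0,"rx":0,"ry":0,"rz":0,"grip":0.1},{"x":0,"y":-0.5,"z":0,"rx":0,"ry":0,"rz":0,"grip":0.1},{"x":0,"y":-0.5,"z":0,"rx":0,"ry":0,"rz":0,"grip":0.1},{"x":0,"y":-0.5,"z":0,"rx":0,"ry":0,"rz":0,"grip":0.1},{"x":0,"y":-0.5,"z":0,"rx":0,"ry":0,"rz":0,"grip":0.1},{"x":0,"y":-0.5,"z":0,"rx":0,"ry":0,"rz":0,"grip":0.1},{"x":0,"y":-0.5,"z":0,"rx":0,"ry":0,"rz":0,"grip":0.1},{"x":0,"y":-0.5,"z":0,"rx":0,"ry":0,"rz":0,"grip":0.1},{"x":0,"y":-0.5,"z":0,"rx":0,"ry":0,"rz":0,"grip":0.1}]' 40 >/dev/null && python3 chk.py && python3 -m creep '[{"x":0,"y":-0.5,"z":0,"rx":0,"ry":0,"rz":0,"grip":0.1},{"x":0,"y":-0.5,"z":0,"rx":0,"ry":0,"rz":0,"grip":0.1},{"x":0,"y":-0.5,"z":0,"rx":0,"ry":0,"rz":0,"grip":0.1},{"x":0,"y":-0.5,"z":0,"rx":0,"ry":0,"rz":0,"grip":0.1},{"x":0,"y":-0.5,"z":0,"rx":0,"ry":0,"rz":0,"grip":0.1},{"x":0,"y":-0.5,"z":0,"rx":0,"ry":0,"rz":0,"grip":0.1},{"x":0,"y":-0.5,"z":0,"rx":0,"ry":0,"rz":0,"grip":0.1},{"x":0,"y":-0.5,"z":0,"rx":0,"ry":0,"rz":0,"grip":0.1},{"x":0,"y":-0.5,"z":0,"rx":0,"ry":0,"rz":0,"grip":0.1},{"x":0,"y":-0.5,"z":0,"rx":0,"ry":0,"rz":0,"grip":0.1}]' 40 >/dev/null && python3 chk.py
```

```text
y -28.6 x 0.0 z 60.8 | F along -2.0 lat -0.0 up 3.3
y -23.6 x 0.0 z 60.8 | F along -2.1 lat -1.5 up 3.7
y -18.6 x 0.0 z 60.8 | F along -1.5 lat 0.5 up 4.0
y -13.6 x 0.0 z 60.8 | F along -3.2 lat 0.2 up 3.2
```

```bash
python3 -m creep '[{"x":0,"y":-0.5,"z":0,"rx":0,"ry":0,"rz":0,"grip":0.1},{"x":0,"y":-0.5,"z":0,"rx":0,"ry":0,"rz":0,"grip":0.1},{"x":0,"y":-0.5,"z":0,"rx":0,"ry":0,"rz":0,"grip":0.1},{"x":0,"y":-0.5,"z":0,"rx":0,"ry":0,"rz":0,"grip":0.1},{"x":0,"y":-0.5,"z":0,"rx":0,"ry":0,"rz":0,"grip":0.1},{"x":0,"y":-0.5,"z":0,"rx":0,"ry":0,"rz":0,"grip":0.1},{"x":0,"y":-0.5,"z":0,"rx":0,"ry":0,"rz":0,"grip":0.1},{"x":0,"y":-0.5,"z":0,"rx":0,"ry":0,"rz":0,"grip":0.1},{"x":0,"y":-0.5,"z":0,"rx":0,"ry":0,"rz":0,"grip":0.1},{"x":0,"y":-0.5,"z":0,"rx":0,"ry":0,"rz":0,"grip":0.1}]' 40 >/dev/null; python3 chk.py && python3 -m creep '[{"x":0,"y":-0.5,"z":0,"rx":0,"ry":0,"rz":0,"grip":0.1},{"x":0,"y":-0.5,"z":0,"rx":0,"ry":0,"rz":0,"grip":0.1},{"x":0,"y":-0.5,"z":0,"rx":0,"ry":0,"rz":0,"grip":0.1},{"x":0,"y":-0.5,"z":0,"rx":0,"ry":0,"rz":0,"grip":0.1},{"x":0,"y":-0.5,"z":0,"rx":0,"ry":0,"rz":0,"grip":0.1},{"x":0,"y":-0.5,"z":0,"rx":0,"ry":0,"rz":0,"grip":0.1},{"x":0,"y":-0.5,"z":0,"rx":0,"ry":0,"rz":0,"grip":0.1},{"x":0,"y":-0.5,"z":0,"rx":0,"ry":0,"rz":0,"grip":0.1},{"x":0,"y":-0.5,"z":0,"rx":0,"ry":0,"rz":0,"grip":0.1},{"x":0,"y":-0.5,"z":0,"rx":0,"ry":0,"rz":0,"grip":0.1}]' 40 >/dev/null && python3 chk.py && python3 -m creep '[{"x":0,"y":-0.5,"z":0,"rx":0,"ry":0,"rz":0,"grip":0.1},{"x":0,"y":-0.5,"z":0,"rx":0,"ry":0,"rz":0,"grip":0.1},{"x":0,"y":-0.5,"z":0,"rx":0,"ry":0,"rz":0,"grip":0.1},{"x":0,"y":-0.5,"z":0,"rx":0,"ry":0,"rz":0,"grip":0.1},{"x":0,"y":-0.5,"z":0,"rx":0,"ry":0,"rz":0,"grip":0.1},{"x":0,"y":-0.5,"z":0,"rx":0,"ry":0,"rz":0,"grip":0.1},{"x":0,"y":-0.5,"z":0,"rx":0,"ry":0,"rz":0,"grip":0.1},{"x":0,"y":-0.5,"z":0,"rx":0,"ry":0,"rz":0,"grip":0.1},{"x":0,"y":-0.5,"z":0,"rx":0,"ry":0,"rz":0,"grip":0.1},{"x":0,"y":-0.5,"z":0,"rx":0,"ry":0,"rz":0,"grip":0.1}]' 40 >/dev/null && python3 chk.py && python3 -m creep '[{"x":0,"y":-0.5,"z":0,"rx":0,"ry":0,"rz":0,"grip":0.1},{"x":0,"y":-0.5,"z":0,"rx":0,"ry":0,"rz":0,"grip":0.1},{"x":0,"y":-0.5,"z":0,"rx":0,"ry":0,"rz":0,"grip":0.1},{"x":0,"y":-0.5,"z":0,"rx":0,"ry":0,"rz":0,"grip":0.1},{"x":0,"y":-0.5,"z":0,"rx":0,"ry":0,"rz":0,"grip":0.1},{"x":0,"y":-0.5,"z":0,"rx":0,"ry":0,"rz":0,"grip":0.1},{"x":0,"y":-0.5,"z":0,"rx":0,"ry":0,"rz":0,"grip":0.1},{"x":0,"y":-0.5,"z":0,"rx":0,"ry":0,"rz":0,"grip":0.1},{"x":0,"y":-0.5,"z":0,"rx":0,"ry":0,"rz":0,"grip":0.1},{"x":0,"y":-0.5,"z":0,"rx":0,"ry":0,"rz":0,"grip":0.1}]' 40 >/dev/null && python3 chk.py; python3 -c "
from h import *;print(ctrl.get_state()['time'])"
```

```text
y -8.6 x 0.0 z 60.8 | F along -1.9 lat 1.2 up 2.7
y -3.6 x 0.0 z 60.8 | F along -2.1 lat -0.4 up 4.1
y 1.4 x 0.0 z 60.8 | F along -1.8 lat -0.7 up 3.1
y 6.5 x 0.0 z 60.8 | F along -2.1 lat 0.9 up 3.0
19.4667
```

```bash
python3 -m creep '[{"x":0,"y":-0.5,"z":0,"rx":0,"ry":0,"rz":0,"grip":0.1},{"x":0,"y":-0.5,"z":0,"rx":0,"ry":0,"rz":0,"grip":0.1},{"x":0,"y":-0.5,"z":0,"rx":0,"ry":0,"rz":0,"grip":0.1},{"x":0,"y":-0.5,"z":0,"rx":0,"ry":0,"rz":0,"grip":0.1},{"x":0,"y":-0.5,"z":0,"rx":0,"ry":0,"rz":0,"grip":0.1},{"x":0,"y":-0.5,"z":0,"rx":0,"ry":0,"rz":0,"grip":0.1},{"x":0,"y":-0.5,"z":0,"rx":0,"ry":0,"rz":0,"grip":0.1},{"x":0,"y":-0.5,"z":0,"rx":0,"ry":0,"rz":0,"grip":0.1},{"x":0,"y":-0.5,"z":0,"rx":0,"ry":0,"rz":0,"grip":0.1},{"x":0,"y":-0.5,"z":0,"rx":0,"ry":0,"rz":0,"grip":0.1}]' 40 >/dev/null; python3 chk.py && python3 -m creep '[{"x":0,"y":-0.5,"z":0,"rx":0,"ry":0,"rz":0,"grip":0.1},{"x":0,"y":-0.5,"z":0,"rx":0,"ry":0,"rz":0,"grip":0.1},{"x":0,"y":-0.5,"z":0,"rx":0,"ry":0,"rz":0,"grip":0.1},{"x":0,"y":-0.5,"z":0,"rx":0,"ry":0,"rz":0,"grip":0.1},{"x":0,"y":-0.5,"z":0,"rx":0,"ry":0,"rz":0,"grip":0.1},{"x":0,"y":-0.5,"z":0,"rx":0,"ry":0,"rz":0,"grip":0.1},{"x":0,"y":-0.5,"z":0,"rx":0,"ry":0,"rz":0,"grip":0.1},{"x":0,"y":-0.5,"z":0,"rx":0,"ry":0,"rz":0,"grip":0.1},{"x":0,"y":-0.5,"z":0,"rx":0,"ry":0,"rz":0,"grip":0.1},{"x":0,"y":-0.5,"z":0,"rx":0,"ry":0,"rz":0,"grip":0.1}]' 40 >/dev/null && python3 chk.py && python3 -m creep '[{"x":0,"y":-0.5,"z":0,"rx":0,"ry":0,"rz":0,"grip":0.1},{"x":0,"y":-0.5,"z":0,"rx":0,"ry":0,"rz":0,"grip":0.1},{"x":0,"y":-0.5,"z":0,"rx":0,"ry":0,"rz":0,"grip":0.1},{"x":0,"y":-0.5,"z":0,"rx":0,"ry":0,"rz":0,"grip":0.1},{"x":0,"y":-0.5,"z":0,"rx":0,"ry":0,"rz":0,"grip":0.1},{"x":0,"y":-0.5,"z":0,"rx":0,"ry":0,"rz":0,"grip":0.1},{"x":0,"y":-0.5,"z":0,"rx":0,"ry":0,"rz":0,"grip":0.1},{"x":0,"y":-0.5,"z":0,"rx":0,"ry":0,"rz":0,"grip":0.1},{"x":0,"y":-0.5,"z":0,"rx":0,"ry":0,"rz":0,"grip":0.1},{"x":0,"y":-0.5,"z":0,"rx":0,"ry":0,"rz":0,"grip":0.1}]' 40 >/dev/null && python3 chk.py && python3 -m creep '[{"x":0,"y":-0.5,"z":0,"rx":0,"ry":0,"rz":0,"grip":0.1},{"x":0,"y":-0.5,"z":0,"rx":0,"ry":0,"rz":0,"grip":0.1},{"x":0,"y":-0.5,"z":0,"rx":0,"ry":0,"rz":0,"grip":0.1},{"x":0,"y":-0.5,"z":0,"rx":0,"ry":0,"rz":0,"grip":0.1},{"x":0,"y":-0.5,"z":0,"rx":0,"ry":0,"rz":0,"grip":0.1},{"x":0,"y":-0.5,"z":0,"rx":0,"ry":0,"rz":0,"grip":0.1},{"x":0,"y":-0.5,"z":0,"rx":0,"ry":0,"rz":0,"grip":0.1},{"x":0,"y":-0.5,"z":0,"rx":0,"ry":0,"rz":0,"grip":0.1},{"x":0,"y":-0.5,"z":0,"rx":0,"ry":0,"rz":0,"grip":0.1},{"x":0,"y":-0.5,"z":0,"rx":0,"ry":0,"rz":0,"grip":0.1}]' 40 >/dev/null && python3 chk.py
```

```text
y 11.4 x 0.0 z 60.8 | F along -2.7 lat 0.4 up 3.6
y 16.4 x 0.0 z 60.8 | F along -2.6 lat -0.7 up 3.2
y 22.1 x -0.8 z 60.0 | F along -0.4 lat 0.7 up -1.3
```

The foot dropped at y ≈ 20 mm: the upward force vanished. Now I seat it on the notch bottom, about 7 mm further down.

```bash
python3 -m creep '[{"x":0,"y":0,"z":1,"rx":0,"ry":0,"rz":0,"grip":0.1},{"x":0,"y":0,"z":1,"rx":0,"ry":0,"rz":0,"grip":0.1},{"x":0,"y":0,"z":1,"rx":0,"ry":0,"rz":0,"grip":0.1},{"x":0,"y":0,"z":1,"rx":0,"ry":0,"rz":0,"grip":0.1},{"x":0,"y":0,"z":1,"rx":0,"ry":0,"rz":0,"grip":0.1},{"x":0,"y":0,"z":1,"rx":0,"ry":0,"rz":0,"grip":0.1},{"x":0,"y":0,"z":1,"rx":0,"ry":0,"rz":0,"grip":0.1},{"x":0,"y":0,"z":0.5,"rx":0,"ry":0,"rz":0,"grip":0.1},{"x":0,"y":0,"z":0,"rx":0,"ry":0,"rz":0,"grip":0.1},{"x":0,"y":0,"z":0,"rx":0,"ry":0,"rz":0,"grip":0.1}]' 40 >/dev/null; python3 chk.py;sleep 1; python3 -c "
from h import *;optics.read_camera('top')"; python3 chk.py
```

```text
y 21.4 x 0.6 z 54.0 | F along -0.5 lat -0.7 up 2.8
y 21.4 x 0.5 z 53.9 | F along -0.6 lat 0.3 up 3.4
```

Seated: the TCP is about 7 mm lower and there is 3 N on the bottom. Next I release and look.

```bash
python3 -m creep '[{"x":0,"y":0,"z":0,"rx":0,"ry":0,"rz":0,"grip":0.3},{"x":0,"y":0,"z":0,"rx":0,"ry":0,"rz":0,"grip":0.4},{"x":0,"y":0,"z":0,"rx":0,"ry":0,"rz":0,"grip":0.5},{"x":0,"y":0,"z":0,"rx":0,"ry":0,"rz":0,"grip":0.8},{"x":0,"y":0,"z":0,"rx":0,"ry":0,"rz":0,"grip":0.8},{"x":0,"y":0,"z":0,"rx":0,"ry":0,"rz":0,"grip":0.8},{"x":0,"y":0,"z":0,"rx":0,"ry":0,"rz":0,"grip":0.8},{"x":0,"y":0,"z":0,"rx":0,"ry":0,"rz":0,"grip":0.8},{"x":0,"y":0,"z":0,"rx":0,"ry":0,"rz":0,"grip":0.8},{"x":0,"y":0,"z":0,"rx":0,"ry":0,"rz":0,"grip":0.8}]' 40
python3 -m creep '[{"x":0,"y":0,"z":-5,"rx":0,"ry":0,"rz":0,"grip":0.8},{"x":0,"y":0,"z":-10,"rx":0,"ry":0,"rz":0,"grip":0.8},{"x":0,"y":0,"z":-15,"rx":0,"ry":0,"rz":0,"grip":0.8},{"x":0,"y":0,"z":-20,"rx":0,"ry":0,"rz":0,"grip":0.8},{"x":0,"y":0,"z":-20,"rx":0,"ry":0,"rz":0,"grip":0.8},{"x":0,"y":0,"z":-20,"rx":0,"ry":0,"rz":0,"grip":0.8},{"x":0,"y":0,"z":-20,"rx":0,"ry":0,"rz":0,"grip":0.8},{"x":0,"y":0,"z":-10,"rx":0,"ry":0,"rz":0,"grip":0.8},{"x":0,"y":0,"z":0,"rx":0,"ry":0,"rz":0,"grip":0.8},{"x":0,"y":0,"z":0,"rx":0,"ry":0,"rz":0,"grip":0.8}]' 40
python3 - <<'E'
from h import *
s=snap('side','side5.png')
print([pix(s,[.595,.043,z]) for z in(.09,.1)])
cv2.imwrite('pics/c5.png',np.clip(1.4*cv2.resize(s['color'][110:260,220:340],None,fx=4,fy=4,interpolation=cv2.INTER_CUBIC).astype(float),0,255).astype(np.uint8))
E
```

```text
time: 23.68
eef_pos: [0.5943, 0.0413, 0.0533]
tcp_rot: [0.996, -0.084, -0.0, -0.0]
contact_force: [-0.6, 0.2, -0.4]
opening: 0.799
finger_force: 0.0
time: 24.52
eef_pos: [0.5946, 0.0413, 0.174]
tcp_rot: [0.996, -0.084, 0.001, 0.0]
contact_force: [0.0, -1.0, -0.8]
opening: 0.802
finger_force: 0.0
[array([281.6, 172.2]), array([281.7, 168.7])]
```

View pics/c5.png

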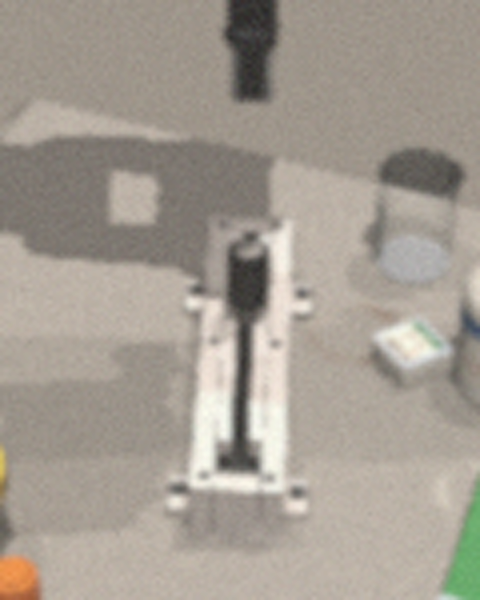

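The pin stands upright in the slot. Its sleeve top is at side (282,171), matching the seated height (predicted (281.6,172)), and the gripper is clear.

```bash
python3 -c "
from plant import sign_off; print(sign_off())"
```

```text
the job is handed in; nothing more can be done
None
```

The pin stands upright and released in the notch, seated about 20 mm past the rail's centre; the job was handed in at about 25 s, with no verdict returned.

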